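# Find the short-stroke bottle-top dispenser by feel

## Task

One of the three dispensers with blue tops has a faulty plunger that hits its stop far too early. Going from the robot's left to its right, press each one's white plunger head down to its hard stop and let it spring back; then set the faulty dispenser down gently, upright, in the red repair tray, holding it until it stands on the tray's floor. Leave the two sound ones standing where they are and knock nothing over.

Things in the scene. Friction and masses are not known exactly. Their poses are not given: they have to be found in the camera images.
- disp_a: One of three look-alike bottle-top dispensers, loose, 0.3 to 0.55 kg, 175 mm tall: amber bottle 60 mm in diameter, and on it a blue upright cylinder 44 mm in diameter, 105 to 150 mm above the bench (grip there). A white spout 8 mm thick leaves it along the dispenser's own -x, 141 mm up, out to 70 mm from the axis: grip across y. Origin: centre of the underside, z up.
- head_a (a point): Centre of the top face of the white plunger head of disp_a: a flat disc 36 mm in diameter and 7 mm thick, on the dispenser's axis, 175 mm above the bottle's underside when up (25 mm above the blue body). The spring needs about 2 N to start and grows by 0.25 N per mm.
- plunger_a (a joint): Travel of the plunger of disp_a in m: 0 = up, grows as it is pressed down. A sound plunger meets its hard stop after 16 mm (spring force then 6 N), the faulty one after 6 mm (3.5 N). It springs back by itself. Nothing to be seen tells which is faulty.
- disp_b: One of three look-alike bottle-top dispensers, loose, 0.3 to 0.55 kg, 175 mm tall: amber bottle 60 mm in diameter, and on it a blue upright cylinder 44 mm in diameter, 105 to 150 mm above the bench (grip there). A white spout 8 mm thick leaves it along the dispenser's own -x, 141 mm up, out to 70 mm from the axis: grip across y. Origin: centre of the underside, z up.
- head_b (a point): Centre of the top face of the white plunger head of disp_b: a flat disc 36 mm in diameter and 7 mm thick, on the dispenser's axis, 175 mm above the bottle's underside when up (25 mm above the blue body). The spring needs about 2 N to start and grows by 0.25 N per mm.
- plunger_b (a joint): Travel of the plunger of disp_b in m: 0 = up, grows as it is pressed down. A sound plunger meets its hard stop after 16 mm (spring force then 6 N), the faulty one after 6 mm (3.5 N). It springs back by itself. Nothing to be seen tells which is faulty.
- disp_c: One of three look-alike bottle-top dispensers, loose, 0.3 to 0.55 kg, 175 mm tall: amber bottle 60 mm in diameter, and on it a blue upright cylinder 44 mm in diameter, 105 to 150 mm above the bench (grip there). A white spout 8 mm thick leaves it along the dispenser's own -x, 141 mm up, out to 70 mm from the axis: grip across y. Origin: centre of the underside, z up.
- head_c (a point): Centre of the top face of the white plunger head of disp_c: a flat disc 36 mm in diameter and 7 mm thick, on the dispenser's axis, 175 mm above the bottle's underside when up (25 mm above the blue body). The spring needs about 2 N to start and grows by 0.25 N per mm.
- plunger_c (a joint): Travel of the plunger of disp_c in m: 0 = up, grows as it is pressed down. A sound plunger meets its hard stop after 16 mm (spring force then 6 N), the faulty one after 6 mm (3.5 N). It springs back by itself. Nothing to be seen tells which is faulty.
- tray: Red plastic repair tray, open above, fixed on the bench on either the far left or the far right of the row, 170 (x) x 150 (y) x 22 mm, walls and floor 5 mm thick. Origin: centre of its underside.
- tray_in (a point): Centre of the red tray's inner floor (5 mm above the bench), axes as the tray.
- vial_rack: White rack of small amber vials, fixed, 150 x 130 mm, 56 mm tall, at the other end of the row from the tray. Not to be used. Origin: centre of its underside.
- stock_a: Bystander: sealed amber bottle with a foil cap and no plunger, 68 mm in diameter, 158 mm tall, standing behind the dispensers. Origin: centre of its underside.
- stock_b: Bystander: sealed amber bottle with a foil cap and no plunger, 68 mm in diameter, 158 mm tall, standing behind the dispensers. Origin: centre of its underside.
- stock_c: Bystander: sealed amber bottle with a foil cap and no plunger, 68 mm in diameter, 158 mm tall, standing behind the dispensers. Origin: centre of its underside.
- cylinder: Bystander: clear measuring cylinder with a yellow collar, foot 84 mm in diameter, 212 mm tall. Origin: centre of its underside.
- beaker: Bystander: glass beaker, rim 70 mm in diameter, 85 mm tall. Origin: centre of its underside.

How it is judged:
By the outcome, as a careful person would: the job done as asked, in the order asked, and still so for the second after the job is handed in, with the robot touching nothing.
It also fails if it takes over 58 s, if anything falls off the work surface, if the arm or the gripper's body presses on something with over 40 N, if the wrist force passes 120 N, or if a joint passes its speed limit or range.

## Robot

A 6-joint arm with a two-finger parallel gripper is mounted at the origin on the work surface. World frame = base frame: x ahead of the robot, y to its left, z up, the work surface at z = 0. Lengths are in m, angles in rad, forces in N, time in s.
With the tool pointing down it reaches from about 0.3 to 0.75 m from the base axis. Payload 8.5 kg.
Tool frame: the origin (TCP) lies between the finger pads; the fingertips stand 14 mm ahead of it and the grasp point (between the pads) lies 5 mm behind it; z points along the fingers, y is the line along which they close (so a half turn about z gives the same grasp; the last joint's range is limited). The gripper opens to 85 mm and grips with 20 to 120 N. Pads are 22 mm wide; open, the fingers measure 114 mm over their backs; the gripper's body (76 mm by 85 mm) begins 54 mm behind the grasp point. The pads swing forward as they close: fully open they stand 13 mm farther back than shut.
Start: joints at [-1.351, 0.381, 1.297, -0, 1.464, -0.215], TCP at [0.232, -0.499, 0.217] pointing down, gripper open.
Joint ranges: [-3.11, 3.11], [-0.89, 2.33], [0.22, 2.48], [-1.42, 4.56], [0.17, 2.85], [-2.88, 2.88]. Speed limits (rad/s): [2.39, 2.39, 3.14, 3.14, 3.14, 3.14].

## Interface

Orientations are given as a rotation vector (axis times angle).
In Python, from bench import ctrl gives the robot as it stands.
- The arm moves only by the tool move_arm, never from a script. Its argument "plan" is a list of rows, each an object of numbers: "x", "y", "z": the shift along the world's x, y, z in m; "rx", "ry", "rz": the turn, a rotation vector about the world's x, y, z in rad; "grip": the finger opening in m, from 0 to 0.0854. In form: [{"x": .., "y": .., "z": .., "rx": .., "ry": .., "rz": .., "grip": ..}, ...]. A call has 1 to 12 rows; each row is the pose to reach, as a shift and turn from the pose commanded when the call began; what a row does not reach only later rows make up. A row lasts 1/10 s, in which the tool goes at most 50 mm and 8.59 degrees, less where a joint would pass 70% of its speed; a pose out of reach is approached as far as the arm can. A call with a gripper value outside its range is refused whole. The fingers move at their own pace and stop on an object; the grip force is fixed at half the most. Time passes only in rows, so rows that repeat a pose let the fingers close. It gives the time, the measured TCP pose, the force, the opening and the grip force at its end, in the units of the state.
- ctrl.get_obs(): the state, without advancing time (a new reading comes with each control period).
- ctrl.get_image(name): name is "side" or "top"; returns a dict with "image" (480x640x3 uint8, red, green, blue), "K" (3x3 intrinsics, pixels), "T" (4x4, takes a point from camera to world coordinates). Camera axes: x right, y up, looking along -z (the intrinsics and any distortion apply to the point x, -y, -z); pixel columns grow to the right and rows downward; lengths in m; the calibration is good to about 2 mm. A picture is of the moment at which its call begins. There is no depth.
- ctrl.sign_off(): hands the job in; it is judged then, once.
Trained networks look in a picture, given as the dict that the camera call returned (one of the last four; its "shot" number tells which), for a name from the list of things; names that differ only in an ending like _2 or _b are one class to them, and where a whole thing is asked for, a point or a joint stands for the part that bears it (a point fixed in the world has none). Each returns a list of dicts, best first, with "conf" (0 to 1); they miss things now and then, are a little off and sometimes report something else, mostly with a low value. They report only what shows in the picture. A call takes as long as a camera call.
- ctrl.look_for(query, picture): "extent" ([left, top, right, bottom] in pixels, round what is visible of it).
- ctrl.trace(query, picture): "pixels" (480x640 bool, what is visible of it) and "extent" ([left, top, right, bottom] in pixels, round what is visible of it).
- ctrl.tip_of(query, picture): "centre" ([column, row] in pixels: a listed point, or the origin of a listed thing).
The state is a dict: "t": time; "joint_positions": joint angles; "joint_vel": joint speeds; "joint_torque": joint torques, N m; "tool_pos": TCP position; "orientation": TCP orientation; "force": force on the tool from outside, world axes, zero at the start; "moment": the same for the moment, N m; "grip_width": finger opening in m; "grip_force": force on a finger pad.
Only numpy, scipy, OpenCV 4.12 (cv2) and the standard library are available. Lean on these libraries where they do the work, as an engineer would, in place of code of your own. Each camera call takes 0.05 s, during which the arm holds its last target. There are 200 camera calls.

## Working session

There is one attempt and no reset: what is moved stays moved. The work goes in short steps, Python scripts to look and compute and a tool call to move; the robot and the scene stay as the last step left them, time stands still between calls to the robot, and variables do not carry over. Pictures are saved under pics/ and viewed, at most 10 in all, crops included, and the job is handed in when it is done.

Besides the shell and the picture viewer there is one more tool, called after "Emit:" by a JSON object that holds its "fn" and its "kwargs", one argument or row to a line. move_arm: Moves the arm, as the interface text tells. Its arguments: {"type":"object","properties":{"plan":{"type":"array"}},"required":["plan"]}

```bash
mkdir -p pics; ls
cat > h.py <<'E'
from bench import ctrl
import numpy as np, cv2
def shot(n,f=None):
    p=ctrl.get_image(n)
    if f: cv2.imwrite('pics/'+f,p["image"][:,:,::-1])
    return p
def ray(p,px):
    K,T=np.array(p["K"]),np.array(p["T"]); d=p.get("dist")
    u=np.linalg.solve(K,[px[0],px[1],1]); r=T[:3,:3]@np.array([u[0],-u[1],-u[2]])
    return T[:3,3],r/np.linalg.norm(r)
def atz(p,px,z):
    o,r=ray(p,px); return o+r*(z-o[2])/r[2]
E
python3 - <<'E'
from h import *
t=shot("top","t1.png"); s=shot("side","s1.png")
print(t.keys()); print(t["K"],np.round(t["T"],3),np.round(s["T"],3))
for n,p in(("top",t),("side",s)):
    for q,z in(("head_a",.175),("tray_in",.005),("disp_a",0)):
        for d in ctrl.tip_of(q,p)[:5]: print(n,q,np.round(d["centre"]),round(d["conf"],2),np.round(atz(p,d["centre"],z),4))
E
```

```text
pics
dict_keys(['image', 'K', 'T', 'shot'])
[[543.74795989   0.         318.78187788]
 [  0.         543.74795989 239.97911089]
 [  0.           0.           1.        ]] [[ 0.021  0.987 -0.159  0.403]
 [-1.     0.022  0.007  0.01 ]
 [ 0.01   0.159  0.987  1.321]
 [ 0.     0.     0.     1.   ]] [[-0.997  0.066 -0.051  0.553]
 [-0.083 -0.771  0.631  0.719]
 [ 0.002  0.633  0.774  0.983]
 [ 0.     0.     0.     1.   ]]
top head_a [324. 273.] 0.75 [ 0.5182 -0.0113  0.175 ]
top head_a [387. 265.] 0.6 [ 0.5383 -0.1447  0.175 ]
top head_a [249. 251.] 0.54 [0.5614 0.1496 0.175 ]
top head_a [177. 203.] 0.48 [0.6627 0.3091 0.175 ]
top tray_in [183. 290.] 0.89 [0.4851 0.3249 0.005 ]
top disp_a [377. 271.] 0.92 [ 0.5434 -0.1422  0.    ]
top disp_a [255. 258.] 0.91 [0.5672 0.156  0.    ]
top disp_a [320. 279.] 0.83 [ 0.5204 -0.0044  0.    ]
side head_a [343. 332.] 0.64 [0.5593 0.2569 0.175 ]
side head_a [362. 178.] 0.62 [ 0.541  -0.1467  0.175 ]
side head_a [368. 225.] 0.5 [ 0.5238 -0.0024  0.175 ]
side tray_in [372. 408.] 0.9 [0.4931 0.3252 0.005 ]
side disp_a [360. 232.] 0.75 [ 0.5345 -0.1344  0.    ]
side disp_a [341. 327.] 0.69 [0.5664 0.1465 0.    ]
side disp_a [362. 273.] 0.64 [ 0.5247 -0.0056  0.    ]
```

View pics/t1.png

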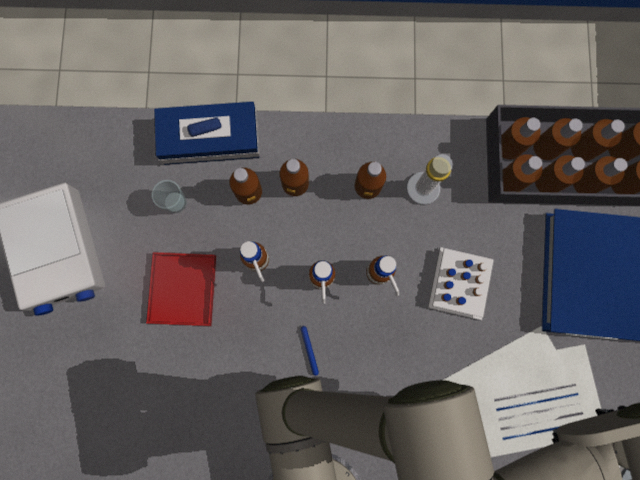

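View pics/s1.png

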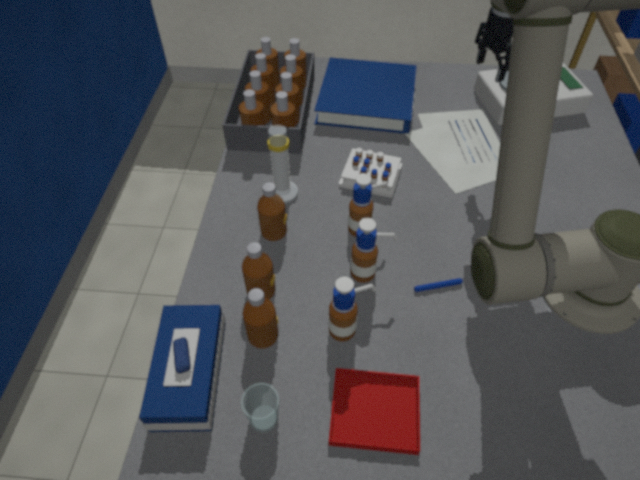

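Run:
```python
from h import *
t=shot("top"); s=shot("side")
o=ctrl.get_obs(); print({k:np.round(v,3) for k,v in o.items()})
for p in (t,s):
  for d in ctrl.trace("head_a",p)[:5]:
    m=d["pixels"].astype(np.uint8); ys,xs=np.nonzero(m); print("trace",round(d["conf"],2),np.round(d["extent"]),m.sum(),xs.mean(),ys.mean(),np.round(atz(p,(xs.mean(),ys.mean()),.175),4))
im=t["image"]; hsv=cv2.cvtColor(im,cv2.COLOR_RGB2HSV)
w=((hsv[...,1]<40)&(hsv[...,2]>190)).astype(np.uint8)
n,l,st,c=cv2.connectedComponentsWithStats(w)
for i in range(1,n):
  if 60<st[i,4]<3000: print(st[i],c[i])
```

```text
{'t': np.float64(0.5), 'joint_positions': array([-1.351,  0.381,  1.297, -0.   ,  1.464, -0.215]), 'joint_vel': array([-0.002,  0.   ,  0.001,  0.001, -0.001,  0.002]), 'joint_torque': array([-2.0000e-03, -4.4804e+01, -2.3133e+01, -0.0000e+00,  1.0000e-03,
       -0.0000e+00]), 'tool_pos': array([ 0.232, -0.499,  0.217]), 'orientation': array([-3.068, -0.678,  0.   ]), 'force': array([ 0.729, -0.219,  0.033]), 'moment': array([ 0.024,  0.061, -0.006]), 'grip_force': np.float64(0.0), 'grip_width': np.float64(0.085)}
trace 0.77 [315. 262. 333. 279.] 249 321.7590361445783 268.99196787148594 [ 0.5262 -0.0056  0.175 ]
trace 0.64 [377. 255. 396. 271.] 242 386.77272727272725 263.6611570247934 [ 0.5405 -0.1434  0.175 ]
trace 0.49 [238. 239. 256. 258.] 227 247.3876651982379 248.90308370044053 [0.5656 0.1534 0.175 ]
trace 0.74 [358. 218. 371. 235.] 191 366.9633507853403 225.2931937172775 [ 0.5249 -0.0015  0.175 ]
trace 0.57 [357. 176. 370. 188.] 160 363.03125 179.95625 [ 0.5384 -0.1388  0.175 ]
trace 0.55 [337. 278. 354. 294.] 221 344.4977375565611 285.0814479638009 [0.5628 0.1555 0.175 ]
[244 242  13  15  94] [250.74468085 250.08510638]
[ 435  250   58   69 1519] [466.39104674 283.26201448]
[381 257  15  15 160] [387.71875 264.04375]
[316 262  15  15 168] [322.8452381 269.1547619]
[521 400  45  13 199] [542.12060302 405.52261307]
[547 408  16  10  72] [554.84722222 412.94444444]
[483 419  35  34 429] [496.78554779 435.06293706]
[527 435  24  13 114] [539.92105263 441.59649123]
```

The tray lies on the left (top image 182,290). The dispensers are at about (252,252), (322,270) and (385,266), and their spouts point toward the robot. The stock bottles and the cylinder stand behind them. Next I'll refine the head centres and spout yaws.

Run:
```python
from h import *
t=shot("top"); s=shot("side")
A=[]
for p,cs in((t,[(252,258),(322,276),(387,272)]),(s,[(345,300),(366,240),(364,195)])):
  r=[cv2.resize(p["image"][y-30:y+30,x-30:x+30],(260,260),interpolation=cv2.INTER_CUBIC) for x,y in cs]
  A.append(np.hstack(r))
cv2.imwrite("pics/z.png",np.vstack(A)[:,:,::-1])
R={}
for k in range(4):
  for n in("top","side"):
    p=shot(n)
    for q,z in(("head_a",.175),("disp_a",0),("tray_in",.005)):
      for d in ctrl.tip_of(q,p):
        if d["conf"]>.4:
          w=atz(p,d["centre"],z); 
          R.setdefault((q,n,int(np.argmin(abs(np.array([.15,0,-.143,.32])-w[1])))),[]).append(w[:2])
for k in sorted(R): print(k,len(R[k]),np.round(np.median(R[k],0),4),np.round(np.std(R[k],0),4))
```

```text
('disp_a', 'side', 0) 4 [0.5668 0.1513] [0.0017 0.0023]
('disp_a', 'side', 1) 4 [ 0.5257 -0.0019] [0.0007 0.0033]
('disp_a', 'side', 2) 4 [ 0.5374 -0.139 ] [0.0047 0.003 ]
('disp_a', 'top', 0) 4 [0.5693 0.1553] [0.0013 0.0022]
('disp_a', 'top', 1) 3 [ 0.5248 -0.0077] [0.0053 0.0021]
('disp_a', 'top', 2) 4 [ 0.5439 -0.1413] [0.0019 0.0019]
('head_a', 'side', 0) 4 [0.564  0.1497] [0.0011 0.0026]
('head_a', 'side', 1) 4 [ 0.5286 -0.0015] [0.003  0.0025]
('head_a', 'side', 2) 3 [ 0.5404 -0.1494] [0.003  0.0024]
('head_a', 'top', 0) 4 [0.5645 0.1517] [0.003  0.0021]
('head_a', 'top', 1) 4 [ 0.5211 -0.0079] [0.002  0.0051]
('head_a', 'top', 2) 6 [ 0.5372 -0.14  ] [0.0641 0.0151]
('tray_in', 'side', 1) 1 [ 0.5268 -0.0041] [0. 0.]
('tray_in', 'side', 3) 3 [0.492  0.3225] [0.0014 0.001 ]
('tray_in', 'top', 2) 1 [ 0.5161 -0.3344] [0. 0.]
('tray_in', 'top', 3) 4 [0.4892 0.3274] [0.0022 0.0021]
```

View pics/z.png

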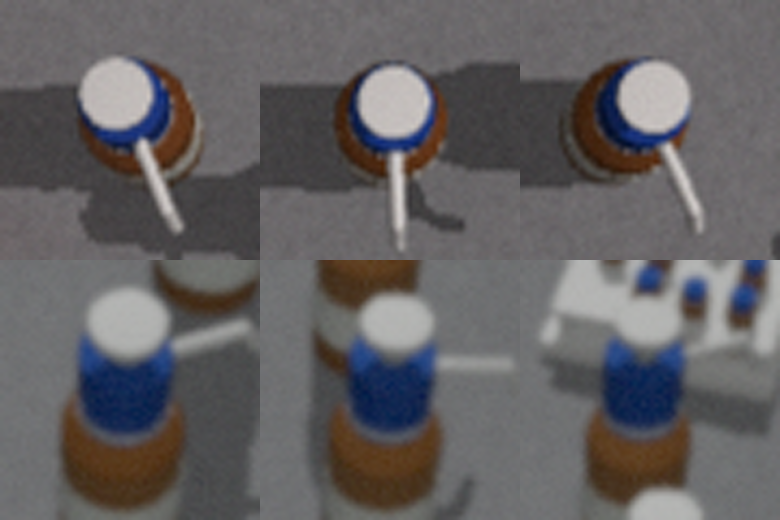

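The zoom shows the heads at top pixels (248.6,249.5), (322.5,268.9) and (387.5,264.0). The spout tips are at (263,281), (324.4,302.6) and (398,294.7).

Run:
```python
from h import *
t=shot("top"); s=shot("side")
for a,b,c in(((248.6,249.5),(263.1,281),(344.6,284.7)),((322.5,268.9),(324.4,302.2),(366.6,224.3)),((387.5,264),(398.1,294.5),(363.8,179.6))):
  h=atz(t,a,.175);q=atz(t,b,.141);d=q-h
  print(np.round(h,4),np.round(atz(s,c,.175),4),"len",np.hypot(*d[:2]),"disp x yaw",np.arctan2(-d[1],-d[0]))
# tray from red mask
for p in(t,s):
  hsv=cv2.cvtColor(p["image"],cv2.COLOR_RGB2HSV)
  m=(((hsv[...,0]<8)|(hsv[...,0]>172))&(hsv[...,1]>150)).astype(np.uint8)
  cs=max(cv2.findContours(m,0,2)[0],key=cv2.contourArea)
  bx=cv2.boxPoints(cv2.minAreaRect(cs)); print(np.round([atz(p,x,.022)[:2] for x in bx],3).tolist())
```

```text
[0.5644 0.1508 0.175 ] [0.5626 0.1546 0.175 ] len 0.07028018080178766 disp x yaw 0.442213673349861
[ 0.5264 -0.0072  0.175 ] [ 0.5257 -0.0042  0.175 ] len 0.06871042385600577 disp x yaw 0.08763871455096611
[ 0.5398 -0.1449  0.175 ] [ 0.5367 -0.1401  0.175 ] len 0.06780759772416256 disp x yaw 0.4194440502137511
[[0.406, 0.404], [0.578, 0.404], [0.571, 0.248], [0.399, 0.252]]
[[0.573, 0.408], [0.57, 0.254], [0.388, 0.259], [0.408, 0.411]]
```

Emit:
{"fn": "move_arm", "kwargs": {
  "plan": [
    {"z": 0.045,"grip": 0},
    {"x": 0.02,"y": 0.04,"z": 0.045,"grip": 0},
    {"x": 0.04,"y": 0.08,"z": 0.045,"grip": 0},
    {"x": 0.06,"y": 0.12,"z": 0.045,"grip": 0},
    {"x": 0.08,"y": 0.16,"z": 0.045,"grip": 0},
    {"x": 0.1,"y": 0.2,"z": 0.045,"grip": 0},
    {"x": 0.12,"y": 0.24,"z": 0.045,"grip": 0},
    {"x": 0.14,"y": 0.28,"z": 0.045,"grip": 0},
    {"x": 0.16,"y": 0.32,"z": 0.045,"grip": 0},
    {"x": 0.18,"y": 0.36,"z": 0.045,"grip": 0},
    {"x": 0.2,"y": 0.4,"z": 0.045,"grip": 0},
    {"x": 0.22,"y": 0.44,"z": 0.045,"grip": 0}
  ]
}}

```text
invalid input
```

Emit:
{"fn": "move_arm", "kwargs": {
  "plan": [
    {"x": 0.02,"y": 0.04,"grip": 0},
    {"x": 0.04,"y": 0.08,"grip": 0},
    {"x": 0.06,"y": 0.12,"grip": 0},
    {"x": 0.08,"y": 0.16,"grip": 0},
    {"x": 0.1,"y": 0.2,"grip": 0},
    {"x": 0.1,"y": 0.2,"grip": 0}
  ]
}}

```text
invalid input
```

Emit:
{"fn": "move_arm", "kwargs": {
  "plan": [
    {"x": 0,"y": 0,"z": 0.045,"rx": 0,"ry": 0,"rz": 0,"grip": 0},
    {"x": 0.04,"y": 0.08,"z": 0.045,"rx": 0,"ry": 0,"rz": 0,"grip": 0},
    {"x": 0.1,"y": 0.2,"z": 0.045,"rx": 0,"ry": 0,"rz": 0,"grip": 0},
    {"x": 0.15,"y": 0.3,"z": 0.045,"rx": 0,"ry": 0,"rz": 0,"grip": 0},
    {"x": 0.2,"y": 0.4,"z": 0.045,"rx": 0,"ry": 0,"rz": 0,"grip": 0},
    {"x": 0.22,"y": 0.44,"z": 0.045,"rx": 0,"ry": 0,"rz": 0,"grip": 0},
    {"x": 0.22,"y": 0.44,"z": 0.045,"rx": 0,"ry": 0,"rz": 0,"grip": 0},
    {"x": 0.22,"y": 0.44,"z": 0.045,"rx": 0,"ry": 0,"rz": 0,"grip": 0},
    {"x": 0.22,"y": 0.44,"z": 0.045,"rx": 0,"ry": 0,"rz": 0,"grip": 0},
    {"x": 0.22,"y": 0.44,"z": 0.045,"rx": 0,"ry": 0,"rz": 0,"grip": 0},
    {"x": 0.22,"y": 0.44,"z": 0.045,"rx": 0,"ry": 0,"rz": 0,"grip": 0},
    {"x": 0.22,"y": 0.44,"z": 0.045,"rx": 0,"ry": 0,"rz": 0,"grip": 0}
  ]
}}

```text
t: 3.6
tool_pos: [0.4528, -0.055, 0.2622]
orientation: [-3.065, -0.686, -0.001]
force: [0.4, 0.3, 1.0]
grip_width: -0.0002
grip_force: 0.0
```

Emit:
{"fn": "move_arm", "kwargs": {
  "plan": [
    {"x": 0.055,"y": 0.1,"z": 0,"rx": 0,"ry": 0,"rz": 0,"grip": 0},
    {"x": 0.111,"y": 0.207,"z": 0,"rx": 0,"ry": 0,"rz": 0,"grip": 0},
    {"x": 0.111,"y": 0.207,"z": 0,"rx": 0,"ry": 0,"rz": 0,"grip": 0},
    {"x": 0.111,"y": 0.207,"z": 0,"rx": 0,"ry": 0,"rz": 0,"grip": 0},
    {"x": 0.111,"y": 0.207,"z": 0,"rx": 0,"ry": 0,"rz": 0,"grip": 0},
    {"x": 0.111,"y": 0.207,"z": 0,"rx": 0,"ry": 0,"rz": 0,"grip": 0},
    {"x": 0.111,"y": 0.207,"z": 0,"rx": 0,"ry": 0,"rz": 0,"grip": 0},
    {"x": 0.111,"y": 0.207,"z": -0.03,"rx": 0,"ry": 0,"rz": 0,"grip": 0},
    {"x": 0.111,"y": 0.207,"z": -0.062,"rx": 0,"ry": 0,"rz": 0,"grip": 0},
    {"x": 0.111,"y": 0.207,"z": -0.062,"rx": 0,"ry": 0,"rz": 0,"grip": 0},
    {"x": 0.111,"y": 0.207,"z": -0.062,"rx": 0,"ry": 0,"rz": 0,"grip": 0}
  ]
}}

```text
t: 4.7
tool_pos: [0.5628, 0.1471, 0.2012]
orientation: [3.068, 0.675, 0.001]
force: [-0.3, 0.2, 1.5]
grip_width: 0.0002
grip_force: 0.0
```

Run:
```python
from h import *
t=shot("top"); s=shot("side")
A=[cv2.resize(t["image"][200:320,190:310],(390,390)),cv2.resize(s["image"][220:340,290:410],(390,390))]
cv2.imwrite("pics/z2.png",np.hstack(A)[:,:,::-1])
print(ctrl.get_obs()["tool_pos"],ctrl.get_obs()["force"])
```

```text
[0.56340443 0.14756714 0.20223904] [ 0.25521443 -0.17824373  1.26155827]
```

View pics/z2.png

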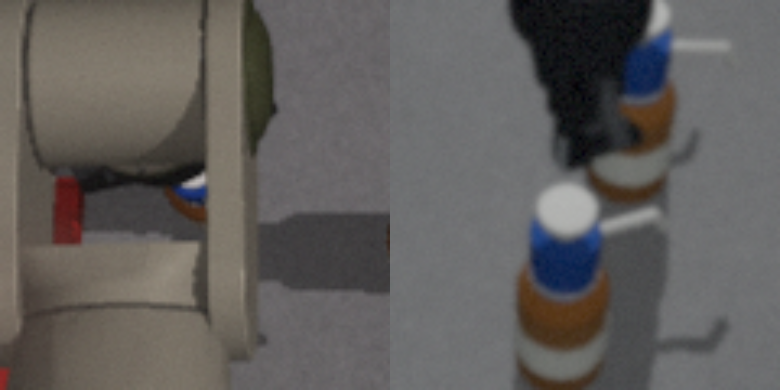

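The closed fingers are above the left dispenser. The side view shows the tip at about (347,271) and the head at (344,285). I'll shift 5 mm in y and then press in small steps.

Emit:
{"fn": "move_arm", "kwargs": {
  "plan": [
    {"x": 0,"y": 0.005,"z": 0,"rx": 0,"ry": 0,"rz": 0,"grip": 0},
    {"x": 0,"y": 0.005,"z": -0.005,"rx": 0,"ry": 0,"rz": 0,"grip": 0},
    {"x": 0,"y": 0.005,"z": -0.01,"rx": 0,"ry": 0,"rz": 0,"grip": 0},
    {"x": 0,"y": 0.005,"z": -0.013,"rx": 0,"ry": 0,"rz": 0,"grip": 0},
    {"x": 0,"y": 0.005,"z": -0.015,"rx": 0,"ry": 0,"rz": 0,"grip": 0},
    {"x": 0,"y": 0.005,"z": -0.015,"rx": 0,"ry": 0,"rz": 0,"grip": 0},
    {"x": 0,"y": 0.005,"z": -0.015,"rx": 0,"ry": 0,"rz": 0,"grip": 0}
  ]
}}

```text
t: 5.5
tool_pos: [0.5627, 0.1532, 0.1852]
orientation: [3.068, 0.677, 0.0]
force: [0.2, -0.3, 0.4]
grip_width: -0.0002
grip_force: 0.0
```

Emit:
{"fn": "move_arm", "kwargs": {
  "plan": [
    {"x": 0,"y": 0,"z": -0.002,"rx": 0,"ry": 0,"rz": 0,"grip": 0},
    {"x": 0,"y": 0,"z": -0.004,"rx": 0,"ry": 0,"rz": 0,"grip": 0},
    {"x": 0,"y": 0,"z": -0.004,"rx": 0,"ry": 0,"rz": 0,"grip": 0},
    {"x": 0,"y": 0,"z": -0.004,"rx": 0,"ry": 0,"rz": 0,"grip": 0}
  ]
}}

```text
t: 5.9
tool_pos: [0.5627, 0.1532, 0.1811]
orientation: [-3.068, -0.678, 0.0]
force: [-0.8, -0.8, 0.2]
grip_width: 0.0
grip_force: 0.0
```

Run:
```python
from h import *
s=shot("side")
cv2.imwrite("pics/z3.png",cv2.resize(s["image"][220:340,290:410],(600,600),interpolation=cv2.INTER_CUBIC)[:,:,::-1])
o=ctrl.get_obs();print(o["tool_pos"],o["force"])
T=np.array(s["T"]);K=np.array(s["K"])
for w in ([.5627,.1532,.167],[.5636,.1524,.175],[.5636,.1524,.169]):
  c=T[:3,:3].T@(np.array(w)-T[:3,3]); u=K@[c[0],-c[1],-c[2]]; print(u[:2]/u[2])
```

```text
[0.56269128 0.15320503 0.18114804] [ 1.19024318 -0.60929513 -0.06653476]
[344.47886175 286.47598279]
[344.16178286 283.72582857]
[344.07005666 285.51193837]
```

View pics/z3.png

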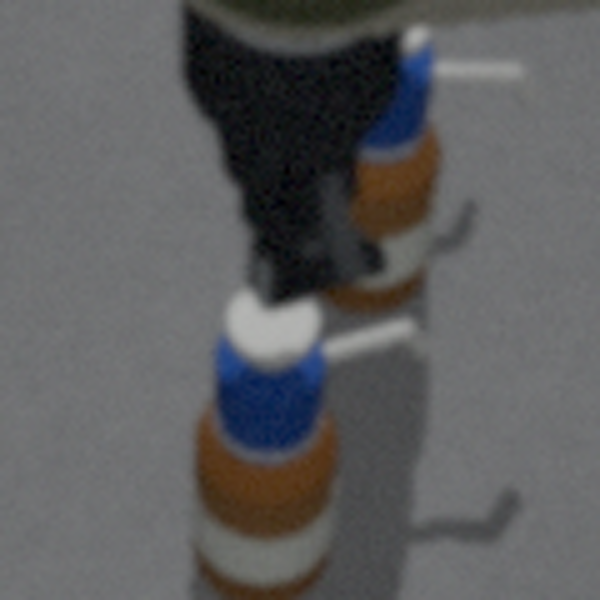

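The tip at about (344,281) overlaps only the rear part of the head. There is no force yet, so the tip is still above the head and I'll keep going down.

Emit:
{"fn": "move_arm", "kwargs": {
  "plan": [
    {"x": 0,"y": 0,"z": -0.002,"rx": 0,"ry": 0,"rz": 0,"grip": 0},
    {"x": 0,"y": 0,"z": -0.004,"rx": 0,"ry": 0,"rz": 0,"grip": 0},
    {"x": 0,"y": 0,"z": -0.004,"rx": 0,"ry": 0,"rz": 0,"grip": 0}
  ]
}}

```text
t: 6.25
tool_pos: [0.5625, 0.1532, 0.1767]
orientation: [-3.068, -0.678, 0.001]
force: [-0.9, -0.2, 0.4]
grip_width: -0.0003
grip_force: 0.0
```

Emit:
{"fn": "move_arm", "kwargs": {
  "plan": [
    {"x": 0,"y": 0,"z": -0.001,"rx": 0,"ry": 0,"rz": 0,"grip": 0},
    {"x": 0,"y": 0,"z": -0.002,"rx": 0,"ry": 0,"rz": 0,"grip": 0},
    {"x": 0,"y": 0,"z": -0.002,"rx": 0,"ry": 0,"rz": 0,"grip": 0}
  ]
}}

```text
t: 6.55
tool_pos: [0.5626, 0.1532, 0.175]
orientation: [-3.068, -0.678, 0.0]
force: [-0.8, -0.5, -0.7]
grip_width: -0.0
grip_force: 0.0
```

Run:
```python
from h import *
s=shot("side")
a=cv2.imread("pics/s1.png")[:,:,::-1]
cr=lambda i:cv2.resize(i[255:325,310:380],(390,390),interpolation=cv2.INTER_CUBIC)
cv2.imwrite("pics/z4.png",np.hstack([cr(a),cr(s["image"])])[:,:,::-1])
F=[]
for k in range(4): shot("side"); F.append(ctrl.get_obs()["force"])
print(np.mean(F,0))
```

```text
[ 0.1987603  -0.07747559  0.00218913]
```

View pics/z4.png

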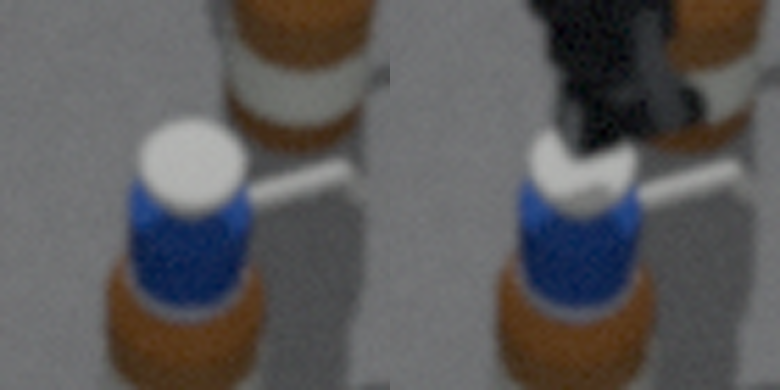

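The head hasn't moved. The finger's shadow falls on it and the tip is just above it, so I'll continue.

Emit:
{"fn": "move_arm", "kwargs": {
  "plan": [
    {"x": 0,"y": 0,"z": -0.001,"rx": 0,"ry": 0,"rz": 0,"grip": 0},
    {"x": 0,"y": 0,"z": -0.002,"rx": 0,"ry": 0,"rz": 0,"grip": 0},
    {"x": 0,"y": 0,"z": -0.002,"rx": 0,"ry": 0,"rz": 0,"grip": 0}
  ]
}}

```text
t: 7.1
tool_pos: [0.5626, 0.1532, 0.1729]
orientation: [-3.068, -0.678, 0.001]
force: [0.4, 0.1, 0.3]
grip_width: -0.0002
grip_force: 0.0
```

Emit:
{"fn": "move_arm", "kwargs": {
  "plan": [
    {"x": 0,"y": 0,"z": -0.001,"rx": 0,"ry": 0,"rz": 0,"grip": 0},
    {"x": 0,"y": 0,"z": -0.002,"rx": 0,"ry": 0,"rz": 0,"grip": 0},
    {"x": 0,"y": 0,"z": -0.002,"rx": 0,"ry": 0,"rz": 0,"grip": 0}
  ]
}}

```text
t: 7.4
tool_pos: [0.5626, 0.1532, 0.1709]
orientation: [-3.068, -0.678, 0.001]
force: [-0.1, -0.2, 0.1]
grip_width: -0.0003
grip_force: 0.0
```

Run:
```python
from h import *
F=[]
for k in range(4): s=shot("side"); F.append(ctrl.get_obs()["force"])
print(np.mean(F,0),ctrl.get_obs()["tool_pos"])
a=cv2.imread("pics/s1.png")[:,:,::-1]
for i in(a,s["image"]): 
  h=cv2.cvtColor(i,cv2.COLOR_RGB2HSV)[270:310,330:360]; m=(h[...,1]<50)&(h[...,2]>140); ys,xs=np.nonzero(m); print(m.sum(),ys.max()+270,xs.min()+330,xs.max()+330)
```

```text
[-0.04829466  0.39489145 -0.145117  ] [0.56270974 0.15317538 0.17113977]
235 291 335 359
91 290 335 359
```

Emit:
{"fn": "move_arm", "kwargs": {
  "plan": [
    {"x": 0,"y": 0,"z": -0.001,"rx": 0,"ry": 0,"rz": 0,"grip": 0},
    {"x": 0,"y": 0,"z": -0.002,"rx": 0,"ry": 0,"rz": 0,"grip": 0},
    {"x": 0,"y": 0,"z": -0.002,"rx": 0,"ry": 0,"rz": 0,"grip": 0}
  ]
}}

```text
t: 7.9
tool_pos: [0.5626, 0.1532, 0.1689]
orientation: [-3.068, -0.678, 0.001]
force: [-0.9, 0.3, 0.8]
grip_width: -0.0001
grip_force: 0.0
```

Emit:
{"fn": "move_arm", "kwargs": {
  "plan": [
    {"x": 0,"y": 0,"z": -0.001,"rx": 0,"ry": 0,"rz": 0,"grip": 0},
    {"x": 0,"y": 0,"z": -0.002,"rx": 0,"ry": 0,"rz": 0,"grip": 0},
    {"x": 0,"y": 0,"z": -0.002,"rx": 0,"ry": 0,"rz": 0,"grip": 0}
  ]
}}

```text
t: 8.2
tool_pos: [0.5626, 0.1532, 0.167]
orientation: [-3.068, -0.678, 0.0]
force: [-0.5, -0.9, -0.3]
grip_width: 0.0004
grip_force: 0.0
```

Run:
```python
from h import *
F=[]
for k in range(3): s=shot("side"); t=shot("top"); F.append(ctrl.get_obs()["force"])
print(np.mean(F,0),ctrl.get_obs()["tool_pos"])
cr=lambda i,y,x:cv2.resize(i[y:y+70,x:x+70],(390,390),interpolation=cv2.INTER_CUBIC)
cv2.imwrite("pics/z5.png",np.hstack([cr(t["image"],220,215),cr(s["image"],255,310)])[:,:,::-1])
```

```text
[-0.37351432  0.1857883   0.48087447] [0.56268407 0.15317721 0.16716292]
```

View pics/z5.png

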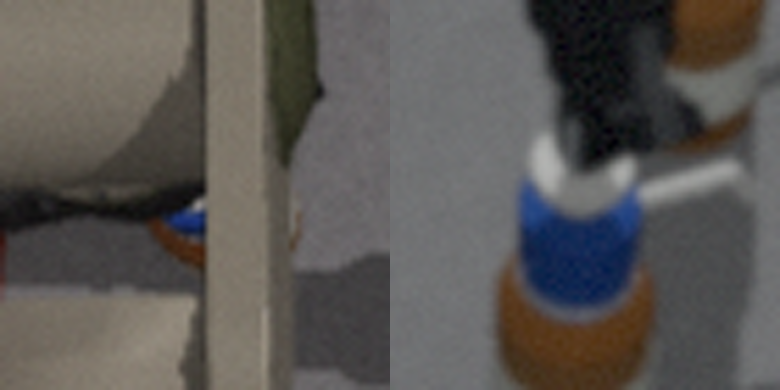

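The tip is now at about (345.7,285) in the side image and the head is still up. I'll keep going in 2 mm steps.

Emit:
{"fn": "move_arm", "kwargs": {
  "plan": [
    {"x": 0,"y": 0,"z": -0.001,"rx": 0,"ry": 0,"rz": 0,"grip": 0},
    {"x": 0,"y": 0,"z": -0.002,"rx": 0,"ry": 0,"rz": 0,"grip": 0},
    {"x": 0,"y": 0,"z": -0.002,"rx": 0,"ry": 0,"rz": 0,"grip": 0}
  ]
}}

```text
t: 8.8
tool_pos: [0.5626, 0.1532, 0.1649]
orientation: [-3.068, -0.678, 0.001]
force: [0.1, -0.8, -0.8]
grip_width: -0.0
grip_force: 0.0
```

Emit:
{"fn": "move_arm", "kwargs": {
  "plan": [
    {"x": 0,"y": 0,"z": -0.001,"rx": 0,"ry": 0,"rz": 0,"grip": 0},
    {"x": 0,"y": 0,"z": -0.002,"rx": 0,"ry": 0,"rz": 0,"grip": 0},
    {"x": 0,"y": 0,"z": -0.002,"rx": 0,"ry": 0,"rz": 0,"grip": 0}
  ]
}}

```text
t: 9.1
tool_pos: [0.5626, 0.1532, 0.163]
orientation: [-3.068, -0.678, 0.0]
force: [0.0, 0.5, -0.4]
grip_width: 0.0001
grip_force: 0.0
```

Emit:
{"fn": "move_arm", "kwargs": {
  "plan": [
    {"x": 0,"y": 0,"z": -0.001,"rx": 0,"ry": 0,"rz": 0,"grip": 0},
    {"x": 0,"y": 0,"z": -0.002,"rx": 0,"ry": 0,"rz": 0,"grip": 0},
    {"x": 0,"y": 0,"z": -0.002,"rx": 0,"ry": 0,"rz": 0,"grip": 0}
  ]
}}

```text
t: 9.4
tool_pos: [0.5626, 0.1532, 0.161]
orientation: [-3.068, -0.678, 0.0]
force: [-1.0, -0.5, -0.7]
grip_width: -0.0
grip_force: 0.0
```

Run:
```python
from h import *
F=[];S=[]
for k in range(4): s=shot("side"); S.append(s["image"].astype(float)); F.append(ctrl.get_obs()["force"])
print(np.mean(F,0),ctrl.get_obs()["tool_pos"],ctrl.get_obs()["moment"])
a=cv2.imread("pics/s1.png")[:,:,::-1]; b=np.mean(S,0).clip(0,255).astype(np.uint8)
cv2.imwrite("pics/m161.png",b[:,:,::-1])
for c in(336,338,352): print(c,[(r,*map(int,a[r,c]),'|',*map(int,b[r,c])) for r in range(282,300)])
g=lambda i:cv2.resize(cv2.LUT(i,(255*(np.arange(256)/255)**.5).astype(np.uint8))[262:312,320:372],(390,375),interpolation=cv2.INTER_CUBIC)
cv2.imwrite("pics/z6.png",np.hstack([g(a.copy()),g(b)])[:,:,::-1])
```

```text
[0.01538537 0.29047666 0.39110879] [0.56267427 0.15318682 0.16115275] [ 0.02076483 -0.03222446  0.0031465 ]
336 [(282, 165, 166, 164, '|', 164, 165, 164), (283, 167, 169, 168, '|', 168, 169, 168), (284, 167, 169, 167, '|', 168, 168, 167), (285, 165, 165, 165, '|', 164, 166, 165), (286, 159, 159, 159, '|', 156, 158, 157), (287, 140, 142, 146, '|', 140, 143, 146), (288, 117, 121, 133, '|', 117, 122, 132), (289, 91, 101, 126, '|', 90, 98, 125), (290, 66, 83, 125, '|', 66, 82, 127), (291, 50, 78, 131, '|', 48, 75, 130), (292, 38, 67, 129, '|', 40, 71, 130), (293, 37, 71, 128, '|', 36, 67, 127), (294, 34, 64, 121, '|', 31, 62, 120), (295, 14, 50, 105, '|', 25, 54, 108), (296, 27, 49, 96, '|', 19, 46, 94), (297, 14, 38, 83, '|', 16, 38, 82), (298, 21, 40, 78, '|', 17, 36, 78), (299, 17, 39, 75, '|', 15, 34, 75)]
338 [(282, 178, 178, 177, '|', 159, 159, 158), (283, 178, 179, 177, '|', 165, 165, 163), (284, 177, 179, 177, '|', 168, 169, 168), (285, 176, 177, 175, '|', 167, 168, 167), (286, 175, 175, 174, '|', 167, 167, 165), (287, 173, 174, 172, '|', 165, 166, 164), (288, 165, 165, 164, '|',
[... 434 characters left out ...]
2 [(282, 162, 164, 163, '|', 17, 18, 22), (283, 167, 168, 166, '|', 31, 33, 34), (284, 170, 170, 168, '|', 63, 64, 65), (285, 164, 164, 163, '|', 106, 106, 105), (286, 159, 159, 158, '|', 131, 132, 132), (287, 147, 149, 150, '|', 128, 130, 132), (288, 128, 131, 139, '|', 106, 111, 123), (289, 99, 106, 128, '|', 83, 93, 120), (290, 73, 89, 127, '|', 65, 83, 125), (291, 51, 76, 127, '|', 51, 75, 129), (292, 41, 72, 129, '|', 41, 70, 131), (293, 38, 70, 130, '|', 38, 69, 130), (294, 33, 64, 124, '|', 33, 65, 126), (295, 31, 59, 119, '|', 28, 61, 118), (296, 21, 51, 107, '|', 25, 53, 108), (297, 23, 45, 95, '|', 23, 46, 96), (298, 20, 45, 84, '|', 16, 37, 81), (299, 24, 41, 78, '|', 18, 35, 75)]
```

View pics/z6.png

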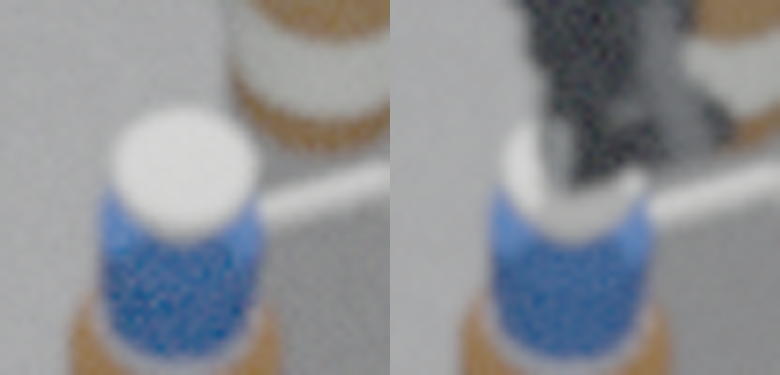

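The head hasn't moved. The finger's lower tip is at about (344,287) and its shadow is closing up, so contact is near.

Emit:
{"fn": "move_arm", "kwargs": {
  "plan": [
    {"x": 0,"y": 0,"z": -0.001,"rx": 0,"ry": 0,"rz": 0,"grip": 0},
    {"x": 0,"y": 0,"z": -0.002,"rx": 0,"ry": 0,"rz": 0,"grip": 0},
    {"x": 0,"y": 0,"z": -0.002,"rx": 0,"ry": 0,"rz": 0,"grip": 0}
  ]
}}

```text
t: 9.9
tool_pos: [0.5627, 0.1532, 0.1592]
orientation: [3.068, 0.678, 0.0]
force: [-0.9, 0.0, 1.8]
grip_width: -0.0001
grip_force: 1.1
```

Emit:
{"fn": "move_arm", "kwargs": {
  "plan": [
    {"x": 0,"y": 0,"z": -0.001,"rx": 0,"ry": 0,"rz": 0,"grip": 0},
    {"x": 0,"y": 0,"z": -0.002,"rx": 0,"ry": 0,"rz": 0,"grip": 0},
    {"x": 0,"y": 0,"z": -0.002,"rx": 0,"ry": 0,"rz": 0,"grip": 0}
  ]
}}

```text
t: 10.2
tool_pos: [0.5627, 0.1532, 0.1571]
orientation: [-3.068, -0.678, -0.0]
force: [-0.1, 0.3, 2.7]
grip_width: -0.0003
grip_force: 1.3
```

Emit:
{"fn": "move_arm", "kwargs": {
  "plan": [
    {"x": 0,"y": 0,"z": -0.001,"rx": 0,"ry": 0,"rz": 0,"grip": 0},
    {"x": 0,"y": 0,"z": -0.002,"rx": 0,"ry": 0,"rz": 0,"grip": 0},
    {"x": 0,"y": 0,"z": -0.002,"rx": 0,"ry": 0,"rz": 0,"grip": 0}
  ]
}}

```text
t: 10.5
tool_pos: [0.5627, 0.1532, 0.1551]
orientation: [-3.068, -0.678, -0.0]
force: [0.3, 0.3, 3.8]
grip_width: -0.0003
grip_force: 1.6
```

Emit:
{"fn": "move_arm", "kwargs": {
  "plan": [
    {"x": 0,"y": 0,"z": -0.001,"rx": 0,"ry": 0,"rz": 0,"grip": 0},
    {"x": 0,"y": 0,"z": -0.002,"rx": 0,"ry": 0,"rz": 0,"grip": 0},
    {"x": 0,"y": 0,"z": -0.002,"rx": 0,"ry": 0,"rz": 0,"grip": 0}
  ]
}}

```text
t: 10.8
tool_pos: [0.5627, 0.1532, 0.1531]
orientation: [-3.068, -0.678, -0.0]
force: [-0.2, 0.5, 4.0]
grip_width: -0.0002
grip_force: 1.9
```

Emit:
{"fn": "move_arm", "kwargs": {
  "plan": [
    {"x": 0,"y": 0,"z": -0.002,"rx": 0,"ry": 0,"rz": 0,"grip": 0},
    {"x": 0,"y": 0,"z": -0.004,"rx": 0,"ry": 0,"rz": 0,"grip": 0},
    {"x": 0,"y": 0,"z": -0.006,"rx": 0,"ry": 0,"rz": 0,"grip": 0},
    {"x": 0,"y": 0,"z": -0.006,"rx": 0,"ry": 0,"rz": 0,"grip": 0}
  ]
}}

```text
t: 11.2
tool_pos: [0.5627, 0.1532, 0.147]
orientation: [-3.068, -0.678, -0.0]
force: [-0.3, 0.5, 5.5]
grip_width: 0.0001
grip_force: 2.6
```

Emit:
{"fn": "move_arm", "kwargs": {
  "plan": [
    {"x": 0,"y": 0,"z": -0.001,"rx": 0,"ry": 0,"rz": 0,"grip": 0},
    {"x": 0,"y": 0,"z": -0.002,"rx": 0,"ry": 0,"rz": 0,"grip": 0},
    {"x": 0,"y": 0,"z": -0.002,"rx": 0,"ry": 0,"rz": 0,"grip": 0}
  ]
}}

```text
t: 11.5
tool_pos: [0.5628, 0.1532, 0.1452]
orientation: [3.068, 0.677, 0.0]
force: [-0.4, -0.2, 5.4]
grip_width: -0.0
grip_force: 2.8
```

Emit:
{"fn": "move_arm", "kwargs": {
  "plan": [
    {"x": 0,"y": 0,"z": -0.001,"rx": 0,"ry": 0,"rz": 0,"grip": 0},
    {"x": 0,"y": 0,"z": -0.0015,"rx": 0,"ry": 0,"rz": 0,"grip": 0},
    {"x": 0,"y": 0,"z": -0.0015,"rx": 0,"ry": 0,"rz": 0,"grip": 0}
  ]
}}

```text
t: 11.8
tool_pos: [0.5629, 0.1532, 0.1448]
orientation: [3.067, 0.678, 0.003]
force: [-1.6, -0.3, 11.5]
grip_width: 0.0001
grip_force: 6.1
```

The left dispenser is sound: contact at TCP 0.161, hard stop at 0.145, so 16 mm of travel. Next is the middle one.

Emit:
{"fn": "move_arm", "kwargs": {
  "plan": [
    {"x": 0,"y": 0,"z": 0.01,"rx": 0,"ry": 0,"rz": 0,"grip": 0},
    {"x": 0,"y": 0,"z": 0.03,"rx": 0,"ry": 0,"rz": 0,"grip": 0},
    {"x": 0,"y": 0,"z": 0.05,"rx": 0,"ry": 0,"rz": 0,"grip": 0},
    {"x": -0.012,"y": -0.05,"z": 0.05,"rx": 0,"ry": 0,"rz": 0,"grip": 0},
    {"x": -0.024,"y": -0.1,"z": 0.05,"rx": 0,"ry": 0,"rz": 0,"grip": 0},
    {"x": -0.037,"y": -0.159,"z": 0.05,"rx": 0,"ry": 0,"rz": 0,"grip": 0},
    {"x": -0.037,"y": -0.159,"z": 0.05,"rx": 0,"ry": 0,"rz": 0,"grip": 0},
    {"x": -0.037,"y": -0.159,"z": 0.05,"rx": 0,"ry": 0,"rz": 0,"grip": 0},
    {"x": -0.037,"y": -0.159,"z": 0.03,"rx": 0,"ry": 0,"rz": 0,"grip": 0},
    {"x": -0.037,"y": -0.159,"z": 0.02,"rx": 0,"ry": 0,"rz": 0,"grip": 0},
    {"x": -0.037,"y": -0.159,"z": 0.02,"rx": 0,"ry": 0,"rz": 0,"grip": 0}
  ]
}}

```text
t: 12.9
tool_pos: [0.5251, -0.0046, 0.1622]
orientation: [-3.065, -0.679, 0.005]
force: [-0.2, -0.0, 0.6]
grip_width: 0.0001
grip_force: 0.0
```

Emit:
{"fn": "move_arm", "kwargs": {
  "plan": [
    {"x": 0,"y": 0,"z": -0.003,"rx": 0,"ry": 0,"rz": 0,"grip": 0},
    {"x": 0,"y": 0,"z": -0.006,"rx": 0,"ry": 0,"rz": 0,"grip": 0},
    {"x": 0,"y": 0,"z": -0.007,"rx": 0,"ry": 0,"rz": 0,"grip": 0},
    {"x": 0,"y": 0,"z": -0.007,"rx": 0,"ry": 0,"rz": 0,"grip": 0}
  ]
}}

```text
t: 13.3
tool_pos: [0.5259, -0.0057, 0.157]
orientation: [3.067, 0.678, 0.001]
force: [0.1, 0.7, 3.4]
grip_width: -0.0
grip_force: 1.4
```

Emit:
{"fn": "move_arm", "kwargs": {
  "plan": [
    {"x": 0,"y": 0,"z": -0.001,"rx": 0,"ry": 0,"rz": 0,"grip": 0},
    {"x": 0,"y": 0,"z": -0.002,"rx": 0,"ry": 0,"rz": 0,"grip": 0},
    {"x": 0,"y": 0,"z": -0.002,"rx": 0,"ry": 0,"rz": 0,"grip": 0}
  ]
}}

```text
t: 13.6
tool_pos: [0.5258, -0.0058, 0.1547]
orientation: [3.068, 0.677, 0.001]
force: [0.1, 1.1, 2.4]
grip_width: -0.0001
grip_force: 1.7
```

Emit:
{"fn": "move_arm", "kwargs": {
  "plan": [
    {"x": 0,"y": 0,"z": -0.001,"rx": 0,"ry": 0,"rz": 0,"grip": 0},
    {"x": 0,"y": 0,"z": -0.0015,"rx": 0,"ry": 0,"rz": 0,"grip": 0},
    {"x": 0,"y": 0,"z": -0.0015,"rx": 0,"ry": 0,"rz": 0,"grip": 0}
  ]
}}

```text
t: 13.9
tool_pos: [0.5257, -0.0058, 0.1531]
orientation: [3.068, 0.678, 0.0]
force: [0.5, 1.5, 4.4]
grip_width: -0.0001
grip_force: 1.9
```

Emit:
{"fn": "move_arm", "kwargs": {
  "plan": [
    {"x": 0,"y": 0,"z": -0.003,"rx": 0,"ry": 0,"rz": 0,"grip": 0},
    {"x": 0,"y": 0,"z": -0.006,"rx": 0,"ry": 0,"rz": 0,"grip": 0},
    {"x": 0,"y": 0,"z": -0.008,"rx": 0,"ry": 0,"rz": 0,"grip": 0},
    {"x": 0,"y": 0,"z": -0.009,"rx": 0,"ry": 0,"rz": 0,"grip": 0},
    {"x": 0,"y": 0,"z": -0.0095,"rx": 0,"ry": 0,"rz": 0,"grip": 0},
    {"x": 0,"y": 0,"z": -0.0095,"rx": 0,"ry": 0,"rz": 0,"grip": 0}
  ]
}}

```text
t: 14.5
tool_pos: [0.5263, -0.0057, 0.1448]
orientation: [3.067, 0.678, 0.004]
force: [-0.4, 2.7, 14.5]
grip_width: 0.0004
grip_force: 7.1
```

The middle one is sound as well. Next is the right one.

Emit:
{"fn": "move_arm", "kwargs": {
  "plan": [
    {"x": 0,"y": 0,"z": 0.01,"rx": 0,"ry": 0,"rz": 0,"grip": 0},
    {"x": 0,"y": 0,"z": 0.03,"rx": 0,"ry": 0,"rz": 0,"grip": 0},
    {"x": 0,"y": 0,"z": 0.05,"rx": 0,"ry": 0,"rz": 0,"grip": 0},
    {"x": 0.004,"y": -0.05,"z": 0.05,"rx": 0,"ry": 0,"rz": 0,"grip": 0},
    {"x": 0.008,"y": -0.1,"z": 0.05,"rx": 0,"ry": 0,"rz": 0,"grip": 0},
    {"x": 0.0125,"y": -0.137,"z": 0.05,"rx": 0,"ry": 0,"rz": 0,"grip": 0},
    {"x": 0.0125,"y": -0.137,"z": 0.05,"rx": 0,"ry": 0,"rz": 0,"grip": 0},
    {"x": 0.0125,"y": -0.137,"z": 0.05,"rx": 0,"ry": 0,"rz": 0,"grip": 0},
    {"x": 0.0125,"y": -0.137,"z": 0.03,"rx": 0,"ry": 0,"rz": 0,"grip": 0},
    {"x": 0.0125,"y": -0.137,"z": 0.02,"rx": 0,"ry": 0,"rz": 0,"grip": 0},
    {"x": 0.0125,"y": -0.137,"z": 0.02,"rx": 0,"ry": 0,"rz": 0,"grip": 0}
  ]
}}

```text
t: 15.6
tool_pos: [0.5374, -0.1415, 0.1622]
orientation: [-3.065, -0.679, 0.004]
force: [0.4, -0.7, -0.0]
grip_width: -0.0002
grip_force: 0.0
```

Emit:
{"fn": "move_arm", "kwargs": {
  "plan": [
    {"x": 0,"y": 0,"z": -0.003,"rx": 0,"ry": 0,"rz": 0,"grip": 0},
    {"x": 0,"y": 0,"z": -0.005,"rx": 0,"ry": 0,"rz": 0,"grip": 0},
    {"x": 0,"y": 0,"z": -0.0065,"rx": 0,"ry": 0,"rz": 0,"grip": 0},
    {"x": 0,"y": 0,"z": -0.0065,"rx": 0,"ry": 0,"rz": 0,"grip": 0}
  ]
}}

```text
t: 16.0
tool_pos: [0.5384, -0.1427, 0.1575]
orientation: [3.067, 0.678, 0.001]
force: [0.1, 0.6, 2.1]
grip_width: 0.0
grip_force: 1.3
```

Emit:
{"fn": "move_arm", "kwargs": {
  "plan": [
    {"x": 0,"y": 0,"z": -0.001,"rx": 0,"ry": 0,"rz": 0,"grip": 0},
    {"x": 0,"y": 0,"z": -0.0015,"rx": 0,"ry": 0,"rz": 0,"grip": 0},
    {"x": 0,"y": 0,"z": -0.0015,"rx": 0,"ry": 0,"rz": 0,"grip": 0}
  ]
}}

```text
t: 16.3
tool_pos: [0.5383, -0.1428, 0.1557]
orientation: [3.068, 0.678, 0.001]
force: [-0.3, 1.3, 2.9]
grip_width: 0.0004
grip_force: 1.5
```

Emit:
{"fn": "move_arm", "kwargs": {
  "plan": [
    {"x": 0,"y": 0,"z": -0.001,"rx": 0,"ry": 0,"rz": 0,"grip": 0},
    {"x": 0,"y": 0,"z": -0.002,"rx": 0,"ry": 0,"rz": 0,"grip": 0},
    {"x": 0,"y": 0,"z": -0.002,"rx": 0,"ry": 0,"rz": 0,"grip": 0}
  ]
}}

```text
t: 16.6
tool_pos: [0.5387, -0.1429, 0.1548]
orientation: [3.066, 0.677, 0.003]
force: [-0.3, 1.7, 11.4]
grip_width: -0.0003
grip_force: 5.6
```

The right one is faulty: it stopped at 6 mm. I'll lift, open the fingers and recheck its position.

Emit:
{"fn": "move_arm", "kwargs": {
  "plan": [
    {"x": 0,"y": 0,"z": 0.01,"rx": 0,"ry": 0,"rz": 0,"grip": 0},
    {"x": 0,"y": 0,"z": 0.04,"rx": 0,"ry": 0,"rz": 0,"grip": 0},
    {"x": 0,"y": 0,"z": 0.0565,"rx": 0,"ry": 0,"rz": 0,"grip": 0.0854},
    {"x": 0,"y": 0,"z": 0.0565,"rx": 0,"ry": 0,"rz": 0,"grip": 0.0854},
    {"x": 0,"y": 0,"z": 0.0565,"rx": 0,"ry": 0,"rz": 0,"grip": 0.0854},
    {"x": 0,"y": 0,"z": 0.0565,"rx": 0,"ry": 0,"rz": 0,"grip": 0.0854},
    {"x": 0,"y": 0,"z": 0.0565,"rx": 0,"ry": 0,"rz": 0,"grip": 0.0854},
    {"x": 0,"y": 0,"z": 0.0565,"rx": 0,"ry": 0,"rz": 0,"grip": 0.0854},
    {"x": 0,"y": 0,"z": 0.0565,"rx": 0,"ry": 0,"rz": 0,"grip": 0.0854}
  ]
}}

```text
t: 17.5
tool_pos: [0.5381, -0.1428, 0.2098]
orientation: [-3.067, -0.678, 0.001]
force: [-0.6, -0.4, -0.7]
grip_width: 0.0856
grip_force: 0.0
```

Run:
```python
from h import *
s=shot("side","s7.png")
for q,z in(("disp_a",0),("head_a",.175)):
  for d in ctrl.tip_of(q,s): print(q,np.round(d["centre"]),round(d["conf"],2),np.round(atz(s,d["centre"],z),4))
a=cv2.imread("pics/s1.png")[:,:,::-1].astype(np.float32); b=s["image"].astype(np.float32)
for nm,(x,y) in dict(L=(343,318),M=(365,255),R=(361,215)).items():
  f=lambda i:np.ascontiguousarray(i[y-14:y+14,x-14:x+14].mean(2))
  print(nm,cv2.phaseCorrelate(f(a),f(b)))
cv2.imwrite("pics/z7.png",cv2.resize(s["image"][120:270,290:440],(600,600),interpolation=cv2.INTER_CUBIC)[:,:,::-1])
print(ctrl.get_obs()["tool_pos"],ctrl.get_obs()["grip_width"])
```

```text
disp_a [360. 274.] 0.97 [ 0.5291 -0.0032  0.    ]
disp_a [360. 230.] 0.83 [ 0.5372 -0.1396  0.    ]
disp_a [339. 328.] 0.67 [0.5691 0.1485 0.    ]
disp_a [375. 414.] 0.54 [0.4875 0.3334 0.    ]
head_a [366. 225.] 0.75 [ 0.5263 -0.003   0.175 ]
head_a [342. 284.] 0.7 [0.5671 0.1533 0.175 ]
head_a [364. 176.] 0.68 [ 0.5366 -0.1511  0.175 ]
L ((0.1069699840164251, 0.11331764148956402), 0.9293552896711561)
M ((-0.08620579962532915, 0.06985577911774499), 0.9233190949757893)
R ((-0.18054150687467008, 0.22468642151242157), 0.8377914190292358)
[ 0.5381591  -0.14279611  0.21001295] 0.08513695627317305
```

View pics/z7.png

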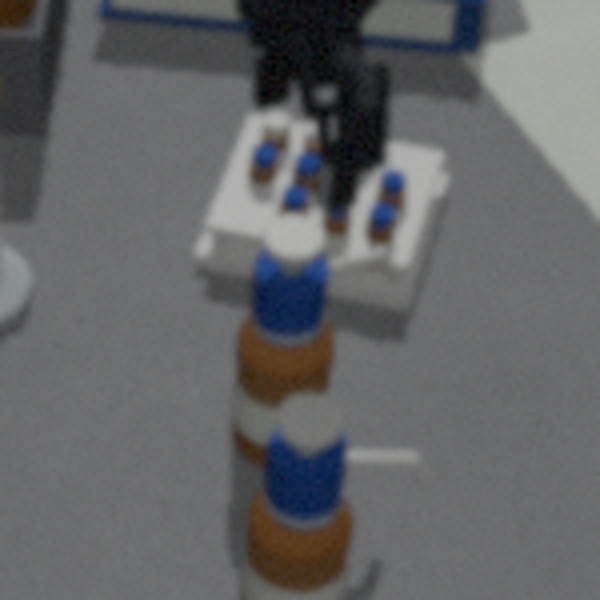

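Nothing has moved. The open fingers sit above the right dispenser, with the near tip at about (376,172) and the far tip at about (358,146).

Run:
```python
from h import *
s=shot("side")
for px in((376.3,172),(358,146)):
  for z in(.2,.21,.22,.23,.24,.25): print(px,z,np.round(atz(s,px,z)-np.array([.5382,-.1428,0]),3))
```

```text
(376.3, 172) 0.2 [-0.028  0.002  0.2  ]
(376.3, 172) 0.21 [-0.028  0.013  0.21 ]
(376.3, 172) 0.22 [-0.027  0.024  0.22 ]
(376.3, 172) 0.23 [-0.026  0.035  0.23 ]
(376.3, 172) 0.24 [-0.026  0.046  0.24 ]
(376.3, 172) 0.25 [-0.025  0.057  0.25 ]
(358, 146) 0.2 [ 0.017 -0.084  0.2  ]
(358, 146) 0.21 [ 0.017 -0.072  0.21 ]
(358, 146) 0.22 [ 0.017 -0.06   0.22 ]
(358, 146) 0.23 [ 0.017 -0.047  0.23 ]
(358, 146) 0.24 [ 0.017 -0.035  0.24 ]
(358, 146) 0.25 [ 0.017 -0.023  0.25 ]
```

Emit:
{"fn": "move_arm", "kwargs": {
  "plan": [
    {"x": 0,"y": 0,"z": -0.02,"rx": 0,"ry": 0,"rz": 0,"grip": 0.0854},
    {"x": 0,"y": 0,"z": -0.04,"rx": 0,"ry": 0,"rz": 0,"grip": 0.0854},
    {"x": 0,"y": 0,"z": -0.06,"rx": 0,"ry": 0,"rz": 0,"grip": 0.0854},
    {"x": 0,"y": 0,"z": -0.08,"rx": 0,"ry": 0,"rz": 0,"grip": 0.0854},
    {"x": 0,"y": 0,"z": -0.09,"rx": 0,"ry": 0,"rz": 0,"grip": 0.0854},
    {"x": 0,"y": 0,"z": -0.09,"rx": 0,"ry": 0,"rz": 0,"grip": 0.0854}
  ]
}}

```text
t: 18.3
tool_pos: [0.5377, -0.1426, 0.1191]
orientation: [-3.066, -0.677, 0.003]
force: [-0.2, -0.4, 0.0]
grip_width: 0.0857
grip_force: 0.0
```

Emit:
{"fn": "move_arm", "kwargs": {
  "plan": [
    {"x": 0,"y": 0,"z": -0.01,"rx": 0,"ry": 0,"rz": 0,"grip": 0.0854},
    {"x": 0,"y": 0,"z": -0.018,"rx": 0,"ry": 0,"rz": 0,"grip": 0.0854},
    {"x": 0,"y": 0,"z": -0.025,"rx": 0,"ry": 0,"rz": 0,"grip": 0.0854},
    {"x": 0,"y": 0,"z": -0.025,"rx": 0,"ry": 0,"rz": 0,"grip": 0.0854},
    {"x": 0,"y": 0,"z": -0.025,"rx": 0,"ry": 0,"rz": 0,"grip": 0.0854}
  ]
}}

```text
t: 18.8
tool_pos: [0.5382, -0.1428, 0.0952]
orientation: [-3.068, -0.678, -0.0]
force: [-0.1, 0.1, 0.3]
grip_width: 0.0855
grip_force: 0.0
```

Emit:
{"fn": "move_arm", "kwargs": {
  "plan": [
    {"x": 0,"y": 0,"z": 0,"rx": 0,"ry": 0,"rz": 0,"grip": 0.06},
    {"x": 0,"y": 0,"z": 0,"rx": 0,"ry": 0,"rz": 0,"grip": 0.055},
    {"x": 0,"y": 0,"z": 0,"rx": 0,"ry": 0,"rz": 0,"grip": 0.051},
    {"x": 0,"y": 0,"z": 0,"rx": 0,"ry": 0,"rz": 0,"grip": 0.048},
    {"x": 0,"y": 0,"z": 0,"rx": 0,"ry": 0,"rz": 0,"grip": 0.045},
    {"x": 0,"y": 0,"z": 0,"rx": 0,"ry": 0,"rz": 0,"grip": 0.042},
    {"x": 0,"y": 0,"z": 0,"rx": 0,"ry": 0,"rz": 0,"grip": 0.035},
    {"x": 0,"y": 0,"z": 0,"rx": 0,"ry": 0,"rz": 0,"grip": 0.03},
    {"x": 0,"y": 0,"z": 0,"rx": 0,"ry": 0,"rz": 0,"grip": 0.03},
    {"x": 0,"y": 0,"z": 0,"rx": 0,"ry": 0,"rz": 0,"grip": 0.03}
  ]
}}

```text
t: 19.8
tool_pos: [0.5386, -0.1432, 0.0956]
orientation: [3.067, 0.677, 0.002]
force: [1.7, -4.2, 6.4]
grip_width: 0.0428
grip_force: 58.3
```

Emit:
{"fn": "move_arm", "kwargs": {
  "plan": [
    {"x": 0,"y": 0,"z": 0.01,"rx": 0,"ry": 0,"rz": 0,"grip": 0.03},
    {"x": 0,"y": 0,"z": 0.025,"rx": 0,"ry": 0,"rz": 0,"grip": 0.03},
    {"x": 0,"y": 0,"z": 0.04,"rx": 0,"ry": 0,"rz": 0,"grip": 0.03},
    {"x": 0,"y": 0,"z": 0.04,"rx": 0,"ry": 0,"rz": 0,"grip": 0.03},
    {"x": 0,"y": 0,"z": 0.04,"rx": 0,"ry": 0,"rz": 0,"grip": 0.03}
  ]
}}

```text
t: 20.3
tool_pos: [0.5375, -0.1423, 0.1343]
orientation: [-3.066, -0.677, 0.002]
force: [-0.8, -0.4, -4.5]
grip_width: 0.0428
grip_force: 60.0
```

Emit:
{"fn": "move_arm", "kwargs": {
  "plan": [
    {"x": 0,"y": 0,"z": 0.025,"rx": 0,"ry": 0,"rz": 0,"grip": 0.03},
    {"x": -0.03,"y": 0,"z": 0.05,"rx": 0,"ry": 0,"rz": 0,"grip": 0.03},
    {"x": -0.06,"y": 0,"z": 0.05,"rx": 0,"ry": 0,"rz": 0,"grip": 0.03},
    {"x": -0.09,"y": 0,"z": 0.05,"rx": 0,"ry": 0,"rz": 0,"grip": 0.03},
    {"x": -0.12,"y": 0,"z": 0.05,"rx": 0,"ry": 0,"rz": 0,"grip": 0.03},
    {"x": -0.15,"y": 0.01,"z": 0.05,"rx": 0,"ry": 0,"rz": 0,"grip": 0.03},
    {"x": -0.16,"y": 0.04,"z": 0.05,"rx": 0,"ry": 0,"rz": 0,"grip": 0.03},
    {"x": -0.16,"y": 0.07,"z": 0.05,"rx": 0,"ry": 0,"rz": 0,"grip": 0.03},
    {"x": -0.16,"y": 0.1,"z": 0.05,"rx": 0,"ry": 0,"rz": 0,"grip": 0.03},
    {"x": -0.16,"y": 0.13,"z": 0.05,"rx": 0,"ry": 0,"rz": 0,"grip": 0.03},
    {"x": -0.16,"y": 0.16,"z": 0.05,"rx": 0,"ry": 0,"rz": 0,"grip": 0.03},
    {"x": -0.16,"y": 0.19,"z": 0.05,"rx": 0,"ry": 0,"rz": 0,"grip": 0.03}
  ]
}}

```text
t: 21.5
tool_pos: [0.3772, 0.0486, 0.1843]
orientation: [-3.067, -0.677, 0.003]
force: [1.2, -0.4, -4.5]
grip_width: 0.0428
grip_force: 61.1
```

Emit:
{"fn": "move_arm", "kwargs": {
  "plan": [
    {"x": 0,"y": 0.03,"z": 0,"rx": 0,"ry": 0,"rz": 0,"grip": 0.03},
    {"x": 0,"y": 0.06,"z": 0,"rx": 0,"ry": 0,"rz": 0,"grip": 0.03},
    {"x": 0,"y": 0.09,"z": 0,"rx": 0,"ry": 0,"rz": 0,"grip": 0.03},
    {"x": 0,"y": 0.12,"z": 0,"rx": 0,"ry": 0,"rz": 0,"grip": 0.03},
    {"x": 0,"y": 0.15,"z": 0,"rx": 0,"ry": 0,"rz": 0,"grip": 0.03},
    {"x": 0,"y": 0.18,"z": 0,"rx": 0,"ry": 0,"rz": 0,"grip": 0.03},
    {"x": 0.01,"y": 0.21,"z": 0,"rx": 0,"ry": 0,"rz": 0,"grip": 0.03},
    {"x": 0.03,"y": 0.24,"z": 0,"rx": 0,"ry": 0,"rz": 0,"grip": 0.03},
    {"x": 0.06,"y": 0.27,"z": 0,"rx": 0,"ry": 0,"rz": 0,"grip": 0.03},
    {"x": 0.09,"y": 0.28,"z": 0,"rx": 0,"ry": 0,"rz": 0,"grip": 0.03},
    {"x": 0.113,"y": 0.28,"z": 0,"rx": 0,"ry": 0,"rz": 0,"grip": 0.03},
    {"x": 0.113,"y": 0.28,"z": 0,"rx": 0,"ry": 0,"rz": 0,"grip": 0.03}
  ]
}}

```text
t: 22.7
tool_pos: [0.4928, 0.327, 0.1828]
orientation: [3.067, 0.676, -0.004]
force: [-0.6, -0.1, -5.1]
grip_width: 0.0429
grip_force: 61.3
```

Run:
```python
from h import *
s=shot("side","s8.png");t=shot("top","t8.png")
o=ctrl.get_obs();print(o["t"],o["tool_pos"],o["orientation"],o["force"],o["grip_width"])
g=lambda i,y,x:cv2.resize(i[y:y+200,x:x+200],(390,390),interpolation=cv2.INTER_CUBIC)
cv2.imwrite("pics/z8.png",np.hstack([g(s["image"],260,270),g(t["image"],180,120)])[:,:,::-1])
```

```text
22.8 [0.49043992 0.32687815 0.18347614] [ 3.06734599  0.67703952 -0.00577923] [ 0.07310112 -0.22926033 -4.52601778] 0.043086093251893505
```

View pics/z8.png

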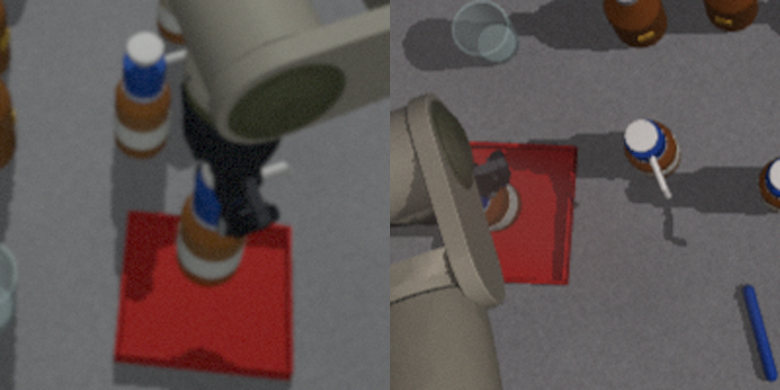

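The bottle hangs upright above the tray, clear of its walls: side crop base around (210,280), tray (115–295, 210–375). The left and middle dispensers still stand. Lowering now.

Emit:
{"fn": "move_arm", "kwargs": {
  "plan": [
    {"x": 0,"y": 0,"z": -0.015,"rx": 0,"ry": 0,"rz": 0,"grip": 0.03},
    {"x": 0,"y": 0,"z": -0.03,"rx": 0,"ry": 0,"rz": 0,"grip": 0.03},
    {"x": 0,"y": 0,"z": -0.045,"rx": 0,"ry": 0,"rz": 0,"grip": 0.03},
    {"x": 0,"y": 0,"z": -0.06,"rx": 0,"ry": 0,"rz": 0,"grip": 0.03},
    {"x": 0,"y": 0,"z": -0.07,"rx": 0,"ry": 0,"rz": 0,"grip": 0.03},
    {"x": 0,"y": 0,"z": -0.077,"rx": 0,"ry": 0,"rz": 0,"grip": 0.03},
    {"x": 0,"y": 0,"z": -0.08,"rx": 0,"ry": 0,"rz": 0,"grip": 0.03},
    {"x": 0,"y": 0,"z": -0.08,"rx": 0,"ry": 0,"rz": 0,"grip": 0.03},
    {"x": 0,"y": 0,"z": -0.08,"rx": 0,"ry": 0,"rz": 0,"grip": 0.03}
  ]
}}

```text
t: 23.7
tool_pos: [0.4914, 0.3273, 0.1057]
orientation: [-3.067, -0.678, -0.001]
force: [0.7, -0.4, -4.9]
grip_width: 0.0428
grip_force: 61.3
```

Emit:
{"fn": "move_arm", "kwargs": {
  "plan": [
    {"x": 0,"y": 0,"z": -0.001,"rx": 0,"ry": 0,"rz": 0,"grip": 0.03},
    {"x": 0,"y": 0,"z": -0.002,"rx": 0,"ry": 0,"rz": 0,"grip": 0.03},
    {"x": 0,"y": 0,"z": -0.003,"rx": 0,"ry": 0,"rz": 0,"grip": 0.03},
    {"x": 0,"y": 0,"z": -0.003,"rx": 0,"ry": 0,"rz": 0,"grip": 0.03},
    {"x": 0,"y": 0,"z": -0.003,"rx": 0,"ry": 0,"rz": 0,"grip": 0.03}
  ]
}}

```text
t: 24.2
tool_pos: [0.4912, 0.3272, 0.1021]
orientation: [-3.068, -0.678, 0.0]
force: [0.5, 0.4, -5.2]
grip_width: 0.0427
grip_force: 61.3
```

Emit:
{"fn": "move_arm", "kwargs": {
  "plan": [
    {"x": 0,"y": 0,"z": -0.001,"rx": 0,"ry": 0,"rz": 0,"grip": 0.03},
    {"x": 0,"y": 0,"z": -0.001,"rx": 0,"ry": 0,"rz": 0,"grip": 0.03},
    {"x": 0,"y": 0,"z": -0.001,"rx": 0,"ry": 0,"rz": 0,"grip": 0.03}
  ]
}}

```text
t: 24.5
tool_pos: [0.4912, 0.3272, 0.1011]
orientation: [-3.068, -0.678, 0.0]
force: [0.6, -0.2, -4.5]
grip_width: 0.0428
grip_force: 61.3
```

Emit:
{"fn": "move_arm", "kwargs": {
  "plan": [
    {"x": 0,"y": 0,"z": -0.001,"rx": 0,"ry": 0,"rz": 0,"grip": 0.03},
    {"x": 0,"y": 0,"z": -0.001,"rx": 0,"ry": 0,"rz": 0,"grip": 0.03},
    {"x": 0,"y": 0,"z": -0.001,"rx": 0,"ry": 0,"rz": 0,"grip": 0.03}
  ]
}}

```text
t: 24.8
tool_pos: [0.4914, 0.3272, 0.1006]
orientation: [-3.068, -0.678, -0.001]
force: [-0.6, -0.9, 1.4]
grip_width: 0.0425
grip_force: 62.1
```

It stands on the tray floor: the force went from -4.5 to +1.4 N. Releasing slowly.

Emit:
{"fn": "move_arm", "kwargs": {
  "plan": [
    {"x": 0,"y": 0,"z": 0,"rx": 0,"ry": 0,"rz": 0,"grip": 0.044},
    {"x": 0,"y": 0,"z": 0,"rx": 0,"ry": 0,"rz": 0,"grip": 0.046},
    {"x": 0,"y": 0,"z": 0,"rx": 0,"ry": 0,"rz": 0,"grip": 0.05},
    {"x": 0,"y": 0,"z": 0,"rx": 0,"ry": 0,"rz": 0,"grip": 0.055},
    {"x": 0,"y": 0,"z": 0,"rx": 0,"ry": 0,"rz": 0,"grip": 0.065},
    {"x": 0,"y": 0,"z": 0,"rx": 0,"ry": 0,"rz": 0,"grip": 0.08},
    {"x": 0,"y": 0,"z": 0,"rx": 0,"ry": 0,"rz": 0,"grip": 0.0854},
    {"x": 0,"y": 0,"z": 0,"rx": 0,"ry": 0,"rz": 0,"grip": 0.0854},
    {"x": 0,"y": 0,"z": 0,"rx": 0,"ry": 0,"rz": 0,"grip": 0.0854}
  ]
}}

```text
t: 25.7
tool_pos: [0.4912, 0.3272, 0.1001]
orientation: [-3.068, -0.678, -0.0]
force: [-0.5, -0.7, -0.2]
grip_width: 0.0851
grip_force: 0.0
```

Emit:
{"fn": "move_arm", "kwargs": {
  "plan": [
    {"x": 0,"y": 0,"z": 0.015,"rx": 0,"ry": 0,"rz": 0,"grip": 0.0854},
    {"x": 0,"y": 0,"z": 0.035,"rx": 0,"ry": 0,"rz": 0,"grip": 0.0854},
    {"x": 0,"y": 0,"z": 0.06,"rx": 0,"ry": 0,"rz": 0,"grip": 0.0854},
    {"x": 0,"y": 0,"z": 0.085,"rx": 0,"ry": 0,"rz": 0,"grip": 0.0854},
    {"x": 0,"y": 0,"z": 0.11,"rx": 0,"ry": 0,"rz": 0,"grip": 0.0854},
    {"x": -0.03,"y": 0,"z": 0.14,"rx": 0,"ry": 0,"rz": 0,"grip": 0.0854},
    {"x": -0.07,"y": 0,"z": 0.14,"rx": 0,"ry": 0,"rz": 0,"grip": 0.0854},
    {"x": -0.11,"y": 0,"z": 0.14,"rx": 0,"ry": 0,"rz": 0,"grip": 0.0854},
    {"x": -0.11,"y": 0,"z": 0.14,"rx": 0,"ry": 0,"rz": 0,"grip": 0.0854},
    {"x": -0.11,"y": 0,"z": 0.14,"rx": 0,"ry": 0,"rz": 0,"grip": 0.0854}
  ]
}}

```text
t: 26.7
tool_pos: [0.3809, 0.3273, 0.2407]
orientation: [-3.067, -0.679, -0.002]
force: [-0.4, -0.4, 0.5]
grip_width: 0.0853
grip_force: 0.0
```

Run:
```python
from h import *
s=shot("side","s9.png")
for q,z in(("disp_a",0),("head_a",.175)):
  for d in ctrl.tip_of(q,s): print(q,np.round(d["centre"]),round(d["conf"],2),np.round(atz(s,d["centre"],z),4))
for d in ctrl.look_for("disp_a",s): print(np.round(d["extent"]),round(d["conf"],2))
o=ctrl.get_obs();print(o["t"],o["tool_pos"],o["force"])
```

```text
disp_a [344. 330.] 0.9 [0.5598 0.1535 0.    ]
disp_a [362. 275.] 0.72 [0.5256 0.0012 0.    ]
disp_a [373. 408.] 0.57 [0.4907 0.3228 0.    ]
head_a [367. 223.] 0.76 [ 0.5252 -0.0079  0.175 ]
head_a [380. 370.] 0.71 [0.4927 0.3252 0.175 ]
head_a [345. 283.] 0.51 [0.5625 0.1499 0.175 ]
[361. 359. 414. 426.] 0.97
[353. 219. 398. 284.] 0.81
[245. 291. 278. 349.] 0.63
[328. 279. 377. 342.] 0.61
26.9 [0.38208019 0.32712195 0.23980211] [ 0.26744183 -0.48950757 -1.42213693]
```

The faulty dispenser stands upright in the tray (base 0.491, 0.323; head directly above it), and the two sound ones haven't moved.

```bash
python3 -c "
from bench import ctrl
print(ctrl.sign_off())"
```

```text
the job is handed in; nothing more can be done
None
```

I pressed all three dispensers left to right; the right-hand one was faulty (it stopped at about 6 mm) and now stands upright in the red tray, the two sound ones were left in place, and the job is handed in at about 27 s.

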